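# Clamp a rock core and hold the moisture sensor over it

## Task

Clamp the rock core in the bench chuck: turn the sleeve clockwise by its upright pin until all three jaws are firmly tight on the core, and let go of the pin. Then take the cordless sensor out of its cradle, carry it over the steel splash guard without touching the guard, and finish while still holding it still and upright, its window centred over the core's flat top with a gap of about 10 mm, ready for a reading: the sensor must never touch the core or the chuck, and the glass dish, the amber jar and the sieve ring stay where they are.

Things in the scene. Friction and masses are not known exactly. Their poses are not given: they have to be found in the camera images.
- chuck: Three-jaw bench chuck, axis upright, bolted to the bench (its place varies). Round grey base 132 mm diameter; above it a dark ribbed sleeve 112 mm diameter (28 to 48 mm up), then a steel face 100 mm diameter whose top is 56 mm above the bench; the jaws stand on the face up to 77 mm above the bench. Origin on the chuck's axis at bench level, z up.
- sleeve (a joint): Turn of the chuck sleeve in rad: 0 = jaws fully open, grows when the sleeve turns clockwise seen from above (8 mm of jaw travel per rad). The jaws meet the core at about 0.75, then the turning resistance rises from 3 to 5 N at the pin quickly to 10 N or more; 8 to 15 N at the pin clamps it firmly, typically at 0.8 to 0.9 while pushed; when let go it springs back by up to 0.08 and its friction then keeps the core clamped.
- pin_top (a point): Top end of the round steel pin that stands upright on the sleeve's arm: 12 mm diameter, its top 112 mm above the bench, free from 44 mm up to its top, 85 mm from the chuck axis, on the side towards the robot. The point is the centre of its top; it travels with the sleeve.
- jaw0: One of the three steel jaws (12 mm wide, 20 mm high) on the chuck face, 120 degrees apart; all move inwards together as the sleeve turns. Origin on the chuck axis when open, so it does not mark the jaw block.
- jaw1: The second jaw, as jaw0.
- jaw2: The third jaw, as jaw0.
- core: Grey rock core, upright cylinder 40 mm diameter, 45 mm high, about 130 g, standing loose on the chuck face between the open jaws, up to about 3 mm off centre; the closing jaws centre it. Origin at the centre of its underside.
- core_top (a point): Centre of the core's flat top, 101 mm above the bench; z up.
- cradle: Round grey plastic cradle fixed to the bench, 92 mm diameter foot, with a ring 70 mm outside, 62 mm inside, 20 mm high; floor 6 mm above the bench, origin at bench level.
- sensor_mid (a point): Cordless hand sensor, 115 mm tall, about 220 g, standing upright and loose in the cradle. Below a white round head 52 mm diameter, 45 mm high; above it a grey square grip 30 x 30 mm, from 45 to 115 mm above the sensor's flat bottom. The point is on its axis half-way up, 57.5 mm above the bottom; x and y are along the sides of the square grip, z up.
- sensor_window (a point): The sensor's window: the centre of its flat bottom face, on its axis; z points up along the axis.
- guard: Fixed upright steel sheet between chuck and cradle: 360 mm long along its own x, 101 mm high, 8 mm thick at the top, on a foot 40 mm wide. Origin at bench level in its middle, y across it.
- dish: Bystander: open glass dish 90 mm diameter, 45 mm high; origin at the centre of its underside.
- jar: Bystander: amber jar with black cap, 56 mm diameter, 75 mm high; origin at the centre of its underside.
- sieve_ring: Bystander: steel ring 90 mm diameter, 35 mm high, on the bench beyond the work, to the left; origin at the centre of its underside.
Not all that is in view belongs to the job. What is meant by the core is not blue, and is the smaller of those in its own colour.

How it is judged:
By the outcome, as a careful person would: the job done as asked, in the order asked, and still so for the second after the job is handed in, while the arm keeps its last pose, push and grip.
It also fails if it takes over 67 s, if anything falls off the work surface, if the arm or the gripper's body presses on something with over 40 N, if the wrist force passes 120 N, or if a joint passes its speed limit or range.

## Robot

A 6-joint arm with a two-finger parallel gripper is mounted at the origin on the work surface. World frame = base frame: x ahead of the robot, y to its left, z up, the work surface at z = 0. Lengths are in m, angles in rad, forces in N, time in s.
With the tool pointing down it reaches from about 0.375 to 0.9 m from the base axis. Payload 3.1 kg.
Tool frame: the origin (TCP) lies on the centre line of the jaws, within the pads' length; the fingertips stand 25 mm ahead of it and the grasp point (between the pads) lies 6 mm ahead of it (manip.tips_ahead is the distance from the TCP to the fingertips, in m); z points along the fingers, y is the direction in which the jaws open and shut (so a half turn about z gives the same grasp; the last joint's range is limited). The gripper opens to 85 mm and grips with 20 to 120 N. Pads are 22 mm wide; open, the fingers measure 114 mm over their backs; the gripper's body (76 mm by 85 mm) begins 54 mm behind the grasp point. The pads swing forward as they close: fully open they stand 13 mm farther back than shut.
Start: joints at [0.941, 0.527, 1.433, -0, 1.181, -0.178], TCP at [0.273, 0.562, 0.256] pointing down, gripper open.
Joint ranges: [-3.08, 3.08], [-0.75, 2.2], [0.22, 2.44], [-1.43, 4.57], [0, 2.65], [-2.85, 2.85]. Speed limits (rad/s): [2.79, 2.79, 3.14, 3.14, 3.14, 3.14].

## Interface

Orientations are given as a unit quaternion [x, y, z, w].
In Python, from station import manip gives the robot as it stands.
- The arm moves only by the tool play_rows, never from a script. Its argument "steps" is a list that holds one entry, the list of rows, each a list of 6 numbers: the shift along the tool's x, y, z in m, then the turn, a rotation vector about the tool's x, y, z in degrees. In form: [[[x, y, z, rx, ry, rz], ...]]. A call has 1 to 10 rows; each row shifts and turns the commanded pose from where the row before left it, along the tool's axes as they then stand; what a row does not reach is not made up. A row lasts 1/8 s, in which the tool goes at most 62.5 mm and 10.7 degrees, less where a joint would pass 70% of its speed; a pose out of reach is approached as far as the arm can. A call is refused whole if a number of a shift passes 0.0625 or a number of a turn 10.7, either way. A call with a gripper value outside its range is refused whole. "fingers" is the opening, from 0 (shut) to 1 (fully open), set as the call begins (left out, the last holds). The fingers move at their own pace and stop on an object; "squeeze" is the grip in N (left out, the last holds). Time passes only in rows, so rows that do not move let the fingers close. It gives the time, the measured TCP pose, the force and the opening at its end, in the units of the state.
- manip.sense(): the state, without advancing time (a new reading comes with each control period).
- manip.snapshot(name): name is "side" or "top" or "wrist"; returns a dict with "img" (400x640x3 uint8, red, green, blue), "K" (3x3 intrinsics, pixels), "world_from_camera" (4x4, takes a point from camera to world coordinates). Camera axes: x right, y down, z forward; pixel columns grow to the right and rows downward; lengths in m; the calibration is good to about 2 mm. The wrist camera is an equidistant fisheye: a pixel r from the principal point sees the ray r / f radians off the axis. A picture is of the moment at which its call begins. There is no depth.
- manip.sign_off(): hands the job in, once; it reports no verdict.
Trained networks look in a picture, given as the dict that the camera call returned (one of the last four; its "shot" number tells which), for a name from the list of things; names that differ only in an ending like _2 or _b are one class to them, and where a whole thing is asked for, a point or a joint stands for the part that bears it (a point fixed in the world has none). Each returns a list of dicts, best first, with "score" (0 to 1); they miss things now and then, are a little off and sometimes report something else, mostly with a low value. They report only what shows in the picture. A call takes as long as a camera call. They do not tell look-alikes from the thing itself.
- manip.regions_of(label, picture): "pixels" (400x640 bool, what is visible of it) and "rect" ([left, top, right, bottom] in pixels, round what is visible of it).
- manip.pinpoint(label, picture): "point" ([column, row] in pixels: a listed point, or the origin of a listed thing).
The state is a dict: "t": time; "q": joint angles; "qd": joint speeds; "tau": joint torques, N m; "tcp_pos": TCP position; "tool_rot": TCP orientation; "force": force on the tool from outside, world axes, zero at the start; "ft_torque": the same for the moment, N m; "finger_gap": opening from 0.0 (shut) to 1.0 (fully open).
Only numpy, scipy, OpenCV 4.12 (cv2) and the standard library are available. Lean on these libraries where they do the work, as an engineer would, in place of code of your own. Each camera call takes 0.05 s, during which the arm holds its last target.

## Working session

There is one attempt and no reset: what is moved stays moved. The work goes in short steps, Python scripts to look and compute and a tool call to move; the robot and the scene stay as the last step left them, time stands still between calls to the robot, and variables do not carry over. Pictures are saved under pics/ and viewed, and the job is handed in when it is done.

Besides the shell and the picture viewer there is one more tool, called after "Request:" as a command line: name --argument value ..., lists and objects as JSON in quotes. play_rows: Moves the arm, as the interface text tells. Its arguments: {"type":"object","properties":{"steps":{"type":"array"},"fingers":{"type":"number"},"squeeze":{"type":"number"}},"required":["steps"]}

```bash
ls; mkdir -p pics
python3 - <<'E'
from station import manip
import cv2
s=manip.sense();print({k:(v if not hasattr(v,'round') else v) for k,v in s.items()}, manip.tips_ahead)
for n in ["side","top","wrist"]:
    p=manip.snapshot(n); cv2.imwrite(f"pics/{n}0.png",p["img"][:,:,::-1]); print(n,p["K"],p["world_from_camera"],p["shot"])
E
```

```text
pics
{'t': 0.0, 'q': array([ 9.40491689e-01,  5.28482742e-01,  1.43389933e+00,  2.24809000e-05,
        1.18141392e+00, -1.78529478e-01]), 'qd': array([ 0.00172092,  0.00271714,  0.00014499,  0.00081906, -0.00061956,
       -0.00088984]), 'tau': array([ 8.85192958e-05, -4.42354774e+01, -1.78020144e+01, -2.82708716e-04,
        8.45799863e-03,  8.53621430e-06]), 'tcp_pos': array([0.2724392 , 0.56175812, 0.25532433]), 'tool_rot': array([ 2.23975516e-01,  9.74594149e-01, -1.00870666e-03, -4.43042542e-04]), 'force': array([-0.47058725,  0.05869386,  0.31310324]), 'ft_torque': array([-0.01890439,  0.02388612, -0.01629403]), 'finger_gap': 0.9996504277119326} 0.025
side [[441.02641718   0.         317.36433255]
 [  0.         441.02641718 203.00990352]
 [  0.           0.           1.        ]] [[ 0.98586114 -0.11500305  0.12186927  0.49781477]
 [-0.16718908 -0.72375217  0.66950026 -0.65737907]
 [ 0.01120858 -0.6804095  -0.73274639  0.82775561]
 [ 0.          0.          0.          1.        ]] 1
top [[437.74420235   0.         321.25571439]
 [  0.         437.74420235 192.39296299]
 [  0.           0.           1.        ]] [[-0.02321379 -0.98584792  0.16602709  0.41090588]
 [-0.99972851  0.02255837 -0.00583261  0.01903958]
 [ 0.00200476 -0.16611742 -0.98610394  1.3848476 ]
 [ 0.          0.          0.          1.        ]] 2
wrist [[309.70691629   0.         321.2911486 ]
 [  0.         309.70691629 194.00923335]
 [  0.           0.           1.        ]] [[ 0.43598628  0.85930431  0.26741741  0.20472383]
 [ 0.89995198 -0.41578101 -0.13119678  0.59571002]
 [-0.00155087  0.29786282 -0.95460742  0.37409721]
 [ 0.          0.          0.          1.        ]] 3
```

View pics/side0.png

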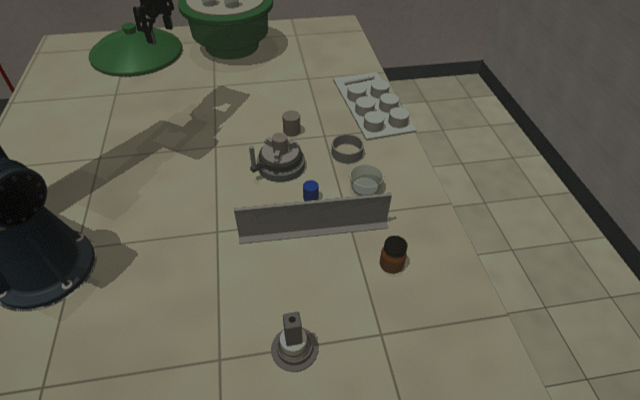

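View pics/top0.png

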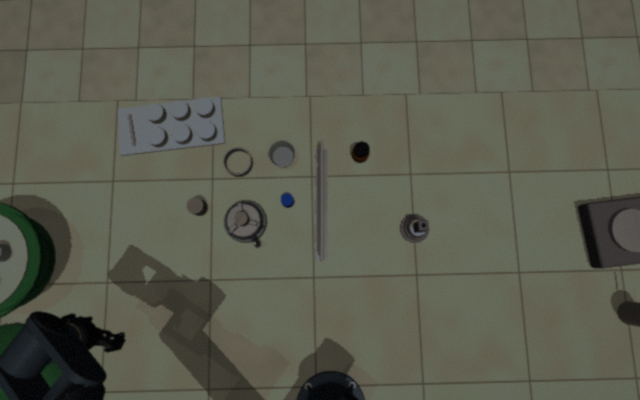

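View pics/wrist0.png

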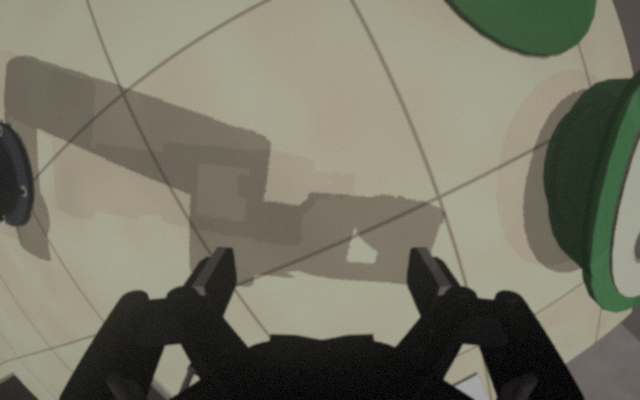

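The side view shows the chuck at (280,157) with a grey core on it, a bigger grey decoy at (291,123), a blue core at (311,190), the guard at (313,217) and the sensor in its cradle at (293,340). In the top view the pin is near (257,240). Next I'll measure positions with the networks.

```bash
cat > h.py <<'E'
import numpy as np, cv2
from scipy.optimize import least_squares
def ray(p,uv):
    K=p["K"];T=p["world_from_camera"]
    x=(uv[0]-K[0,2])/K[0,0];y=(uv[1]-K[1,2])/K[1,1]
    if p.get("fish"):
        r=np.hypot(x,y);d=np.array([np.sin(r)*x/r,np.sin(r)*y/r,np.cos(r)])
    else: d=np.array([x,y,1.])
    d=T[:3,:3]@d
    return T[:3,3],d/np.linalg.norm(d)
def proj(p,X):
    K=p["K"];T=p["world_from_camera"]
    c=T[:3,:3].T@(np.asarray(X)-T[:3,3])
    if p.get("fish"):
        r=np.hypot(c[0],c[1]);a=np.arctan2(r,c[2]);x,y=a*c[0]/r,a*c[1]/r
    else: x,y=c[0]/c[2],c[1]/c[2]
    return np.array([K[0,0]*x+K[0,2],K[1,1]*y+K[1,2]])
def atz(p,uv,z):
    o,d=ray(p,uv);return o+d*(z-o[2])/d[2]
def tri(rs):
    A=np.zeros((3,3));b=np.zeros(3)
    for o,d in rs:
        M=np.eye(3)-np.outer(d,d);A+=M;b+=M@o
    X=np.linalg.solve(A,b)
    return X,[np.linalg.norm((np.eye(3)-np.outer(d,d))@(X-o)) for o,d in rs]
E
python3 - <<'E'
from station import manip
from h import *
np.set_printoptions(precision=4,suppress=True)
P={n:manip.snapshot(n) for n in ["side","top"]}
Z=dict(chuck=0,pin_top=.112,core=.056,core_top=.101,cradle=0,sensor_mid=.0635,sensor_window=.006,guard=0,dish=0,jar=0,sieve_ring=0,jaw0=None)
for l,z in Z.items():
    rs=[]
    for n,p in P.items():
        for d in manip.pinpoint(l,p)[:3]:
            print(l,n,np.round(d["point"],1),round(d["score"],2), atz(p,d["point"],z) if z is not None else '')
E
```

```text
chuck side [275.9 135.9] 0.57 [0.5591 0.3872 0.    ]
chuck side [279.1 165.9] 0.56 [0.5541 0.2541 0.    ]
chuck top [246.4 220.9] 0.9 [0.5578 0.2504 0.    ]
pin_top side [250.4 144.7] 0.72 [0.4838 0.2206 0.112 ]
pin_top top [248.8 240.5] 0.87 [0.4889 0.2244 0.112 ]
core side [288.8 134.2] 0.82 [0.5913 0.3185 0.056 ]
core side [277.6 146.7] 0.81 [0.5547 0.2696 0.056 ]
core side [308.4 196.1] 0.79 [0.6085 0.0737 0.056 ]
core top [286.6 203. ] 0.6 [0.6041 0.1182 0.056 ]
core top [242.  217.4] 0.57 [0.5629 0.2545 0.056 ]
core top [198.9 209. ] 0.53 [0.5917 0.3863 0.056 ]
core_top side [278.7 136.9] 0.75 [0.5584 0.2545 0.101 ]
core_top side [281.3 167.2] 0.69 [0.552  0.1374 0.101 ]
core_top side [289.4 111.1] 0.64 [0.6002 0.3633 0.101 ]
core_top top [238.8 214.6] 0.69 [0.5663 0.256  0.101 ]
core_top top [286.8 201. ] 0.67 [0.6035 0.1141 0.101 ]
core_top top [190.7 204.8] 0.61 [0.5987 0.3984 0.101 ]
cradle side [297.1 345.4] 0.97 [ 0.5321 -0.2721  0.    ]
cradle top [415.1 230. ] 0.93 [ 0.5167 -0.2832  0.    ]
cradle top [241.2 164.6] 0.43 [0.7413 0.2682 0.    ]
sensor_mid side [292.4 336.
[... 235 characters left out ...]
. ] 0.89 [ 0.5279 -0.2817  0.006 ]
sensor_window side [362.8 188.4] 0.43 [0.7612 0.1264 0.006 ]
sensor_window top [414.1 229.5] 0.66 [ 0.5178 -0.2788  0.006 ]
guard side [313.8 232.6] 0.71 [0.6107 0.0043 0.    ]
guard top [323.2 204.6] 0.87 [0.6044 0.0056 0.    ]
dish side [361.8 184.8] 0.79 [0.7637 0.1457 0.    ]
dish top [283.1 155.3] 0.96 [0.7693 0.1321 0.    ]
dish top [414.2 227.3] 0.56 [ 0.5253 -0.2808  0.    ]
jar side [393.  264.4] 0.83 [ 0.7735 -0.1158  0.    ]
jar top [361.6 155.1] 0.53 [ 0.7641 -0.1233  0.    ]
sieve_ring top [239.6 165.7] 0.57 [0.7378 0.2733 0.    ]
jaw0 side [284.4 162.8] 0.59 
jaw0 top [247.1 223.2] 0.62 
jaw0 top [246.2 218.5] 0.48 
jaw0 top [246.5 218. ] 0.44
```

Request:
play_rows --steps '[[[-0.0424,-0.0271,0,0,0,0],[-0.0424,-0.0271,0,0,0,0],[-0.0424,-0.0271,0,0,0,0],[-0.0424,-0.0271,0,0,0,0],[-0.0424,-0.0271,0,0,0,0],[-0.0424,-0.0271,0,0,0,0],[-0.0424,-0.0271,0,0,0,0],[-0.0424,-0.0271,0,0,0,0]]]'

```text
t: 2.45
tcp_pos: [0.4842, 0.2177, 0.2565]
tool_rot: [0.224, 0.975, 0.0, 0.0]
force: [0.4, 0.6, 0.0]
finger_gap: 1.001
```

Request:
play_rows --steps '[[[0,0,0,0,0,-10],[0,0,0,0,0,-10],[0,0,0,0,0,-10],[0,0,0,0,0,-10],[0,0,0,0,0,-10],[0,0,0,0,0,0],[0,0,0,0,0,0]]]' --fingers 0.45 --squeeze 60

```text
t: 3.32
tcp_pos: [0.4834, 0.2192, 0.2564]
tool_rot: [-0.208, 0.978, -0.0, 0.0]
force: [0.2, -0.1, -0.5]
finger_gap: 0.45
```

Run:
```python
from station import manip
from h import *
np.set_printoptions(precision=4,suppress=True)
s=manip.sense();print(s["t"],s["tcp_pos"],s["tool_rot"],s["finger_gap"],s["force"],s["q"])
p=manip.snapshot("wrist");p["fish"]=True
cv2.imwrite("pics/w1.png",p["img"][:,:,::-1])
for l,z in dict(chuck=0,pin_top=.112,core_top=.101,core=.056).items():
    for d in manip.pinpoint(l,p)[:3]: print(l,np.round(d["point"],1),round(d["score"],2),atz(p,d["point"],z))
```

```text
3.325 [0.4834 0.2192 0.2564] [-0.2077  0.9782 -0.      0.0001] 0.4498485826966608 [ 0.1842 -0.1171 -0.5209] [ 0.215   0.401   1.6684 -0.      1.0721 -1.7742]
chuck [318.1 225.5] 0.68 [0.5629 0.2502 0.    ]
pin_top [312.7 184.2] 0.93 [0.4843 0.2116 0.112 ]
core_top [34.5 79.5] 0.69 [ 0.5014 -0.1557  0.101 ]
core_top [202.1 236.6] 0.62 [0.5846 0.1302 0.101 ]
core_top [321.4 262.4] 0.59 [0.559  0.2532 0.101 ]
core [215.1 224.1] 0.75 [0.5894 0.1313 0.056 ]
core [321.3 245.3] 0.67 [0.5619 0.2544 0.056 ]
```

View pics/w1.png

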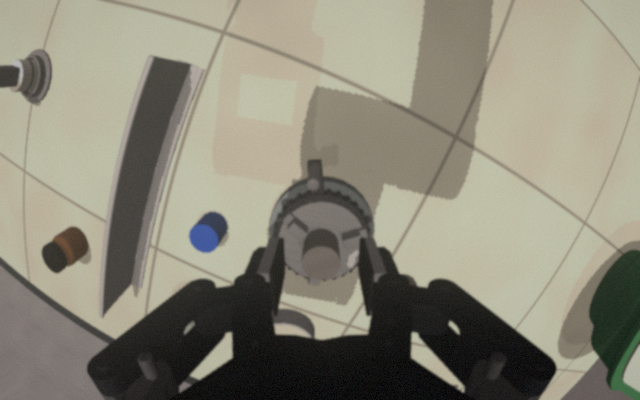

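Run:
```python
from h import *
a=cv2.imread("pics/top0.png")[180:270,190:300];b=cv2.imread("pics/side0.png")[110:200,230:340]
c=cv2.imread("pics/w1.png")[140:310,230:410]
o=[cv2.resize(i,None,fx=f,fy=f,interpolation=cv2.INTER_CUBIC) for i,f in((a,3.5),(b,3.5))]
cv2.imwrite("pics/z1.png",cv2.convertScaleAbs(np.hstack(o),alpha=1.6))
cv2.imwrite("pics/z2.png",cv2.convertScaleAbs(cv2.resize(c,None,fx=3.4,fy=3.4,interpolation=cv2.INTER_CUBIC),alpha=1.3))
```

```text
(no output)
```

View pics/z1.png

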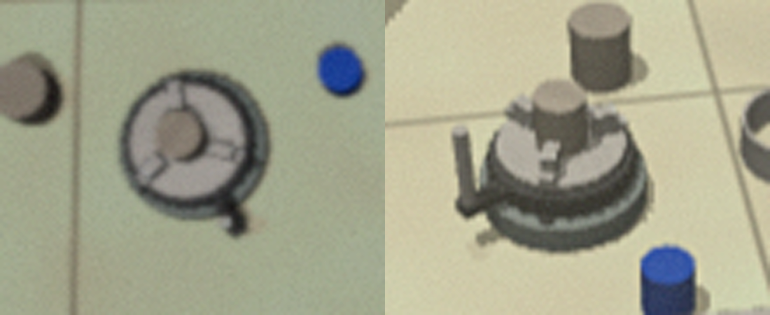

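View pics/z2.png

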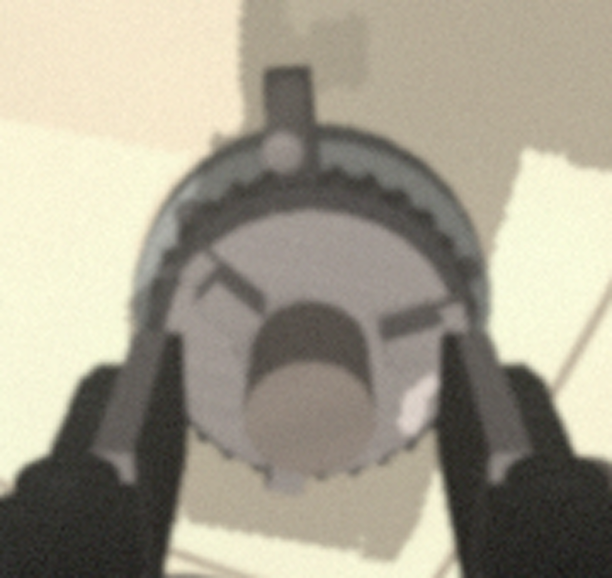

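Run:
```python
from station import manip
from h import *
np.set_printoptions(precision=4,suppress=True)
P={n:manip.snapshot(n) for n in ["side","top","wrist"]};P["wrist"]["fish"]=1
print(atz(P["side"],(251.7,147.2),.112),atz(P["top"],(256.3,238.6),.112),atz(P["wrist"],(312.9,184.1),.112))
rs=[ray(P["side"],(251.7,147.2)),ray(P["top"],(256.3,238.6)),ray(P["wrist"],(312.9,184.1))]
print(tri(rs),tri([rs[0],rs[2]]))
# draw model over wrist/side/top for chuck axis hypothesis
C=np.array([.560,.253]);pin=np.array([.4843,.2116])
outs=[]
for n,(cx,cy,w,h,f) in dict(top=(245,222,90,80,4.4),side=(275,155,90,80,4.4)).items():
    im=cv2.resize(P[n]["img"][cy-h//2:cy+h//2,cx-w//2:cx+w//2,::-1],None,fx=f,fy=f,interpolation=cv2.INTER_CUBIC)
    im=cv2.convertScaleAbs(im,alpha=1.5)
    for r,z,c in((.066,0,(0,0,255)),(.05,.056,(0,255,0)),(.02,.101,(255,0,0))):
        pts=[ (proj(P[n],(C[0]+r*np.cos(a),C[1]+r*np.sin(a),z))-(cx-w//2,cy-h//2)+.5)*f for a in np.linspace(0,6.28,60)]
        cv2.polylines(im,[np.int32(pts)],True,c,1)
    pts=[(proj(P[n],(*pin,z))-(cx-w//2,cy-h//2)+.5)*f for z in(.044,.112)]
    cv2.polylines(im,[np.int32(pts)],False,(0,255,255),1)
    outs.append(im)
cv2.imwrite("pics/z3.png",np.hstack(outs))
n="wrist";f=3.4;im=cv2.convertScaleAbs(cv2.resize(P[n]["img"][140:310,230:410,::-1],None,fx=f,fy=f,interpolation=cv2.INTER_CUBIC),alpha=1.3)
for r,z,c in((.066,0,(0,0,255)),(.05,.056,(0,255,0)),(.02,.101,(255,0,0))):
    pts=[ (proj(P[n],(C[0]+r*np.cos(a),C[1]+r*np.sin(a),z))-(230,140)+.5)*f for a in np.linspace(0,6.28,60)]
    cv2.polylines(im,[np.int32(pts)],True,c,1)
cv2.imwrite("pics/z4.png",im)
```

```text
[0.4864 0.2104 0.112 ] [0.4938 0.2027 0.112 ] [0.4841 0.2117 0.112 ]
(array([0.4881, 0.2076, 0.1126]), [np.float64(0.002175700768911846), np.float64(0.007520862331736262), np.float64(0.005728174475608233)]) (array([0.4855, 0.2121, 0.1102]), [np.float64(0.0008956412856618811), np.float64(0.000895641285662061)])
```

View pics/z3.png

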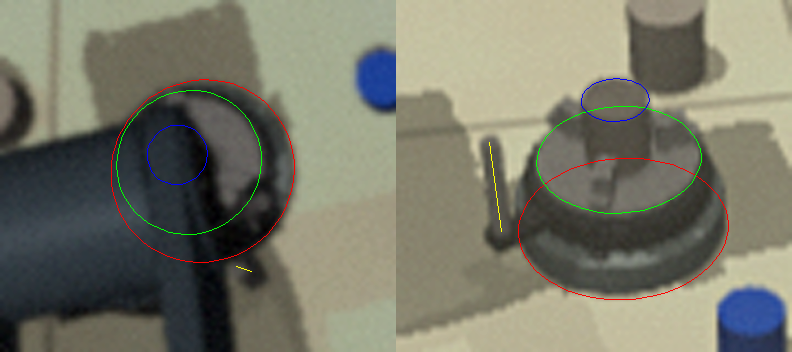

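View pics/z4.png

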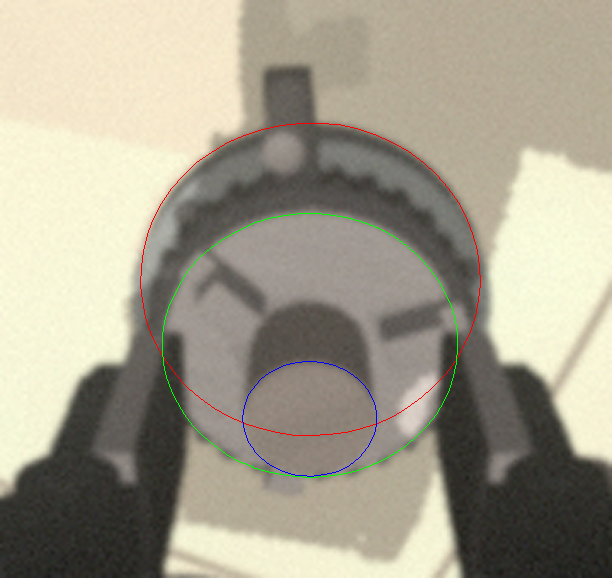

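Request:
play_rows --steps '[[[0.0,0,0,0,0,-4.5],[0.0025,-0.0069,0,0,0,0],[0,0,0.03,0,0,0],[0,0,0.03,0,0,0],[0,0,0,0,0,0]]]'

```text
t: 4.35
tcp_pos: [0.4829, 0.2111, 0.1945]
tool_rot: [-0.246, 0.969, 0.0, -0.003]
force: [0.4, 0.0, -0.2]
finger_gap: 0.453
```

Run:
```python
from station import manip
from h import *
np.set_printoptions(precision=4,suppress=True)
s=manip.sense();print(s["t"],s["tcp_pos"],s["tool_rot"],s["force"],s["q"])
P={n:manip.snapshot(n) for n in ["side","wrist"]};p=P["wrist"];p["fish"]=True
cv2.imwrite("pics/w2.png",p["img"][:,:,::-1])
cv2.imwrite("pics/s2.png",cv2.resize(P["side"]["img"][80:220,180:380,::-1],None,fx=4,fy=4))
for n in P:
  for d in manip.pinpoint("pin_top",P[n])[:3]: print(np.round(d["point"],1),round(d["score"],2),atz(P[n],d["point"],.112))
```

```text
4.35 [0.4829 0.2111 0.1945] [-0.2464  0.9692  0.0001 -0.0027] [ 0.4064  0.0181 -0.2077] [ 0.2     0.4853  1.7364 -0.0002  0.9254 -1.8686]
[251.3 144.7] 0.85 [0.486  0.2203 0.112 ]
[324.4 208.6] 0.65 [0.4816 0.2128 0.112 ]
```

View pics/w2.png

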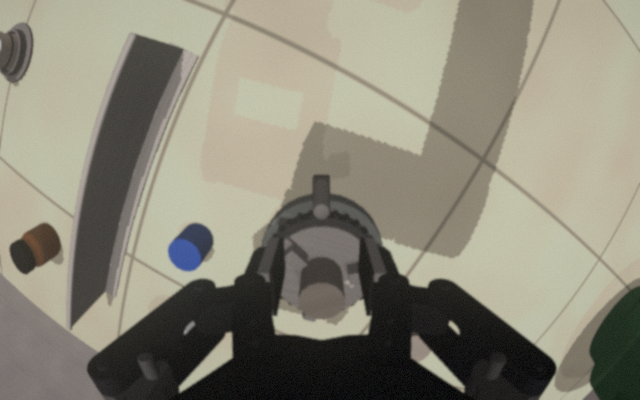

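View pics/s2.png

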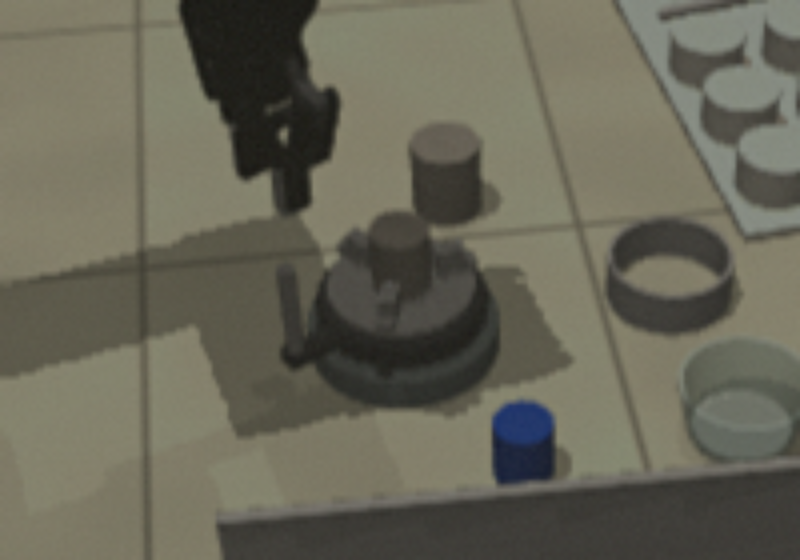

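The wrist view shows the pin top at (321,211), centred between the pads, so I'll go down.

Request:
play_rows --steps '[[[0,0,0.025,0,0,0],[0,0,0.025,0,0,0],[0,0,0.025,0,0,0],[0,0,0.025,0,0,0],[0,0,0,0,0,0]]]'

```text
t: 5.18
tcp_pos: [0.4842, 0.2118, 0.0959]
tool_rot: [-0.247, 0.969, 0.0, -0.001]
force: [-0.3, -0.2, -0.4]
finger_gap: 0.449
```

Run:
```python
from station import manip
from h import *
np.set_printoptions(precision=4,suppress=True)
s=manip.sense();print(s["t"],s["tcp_pos"],s["tool_rot"],s["force"])
P={n:manip.snapshot(n) for n in ["side","wrist"]};p=P["wrist"];p["fish"]=True
a=cv2.resize(p["img"][170:350,220:420,::-1],None,fx=2,fy=2)
b=cv2.resize(P["side"]["img"][80:200,210:340,::-1],None,fx=3,fy=3)
cv2.imwrite("pics/s3.png",np.hstack([a,b]))
```

```text
5.175 [0.4842 0.2118 0.0959] [-0.247   0.969   0.     -0.0008] [-0.305 -0.162 -0.403]
```

View pics/s3.png

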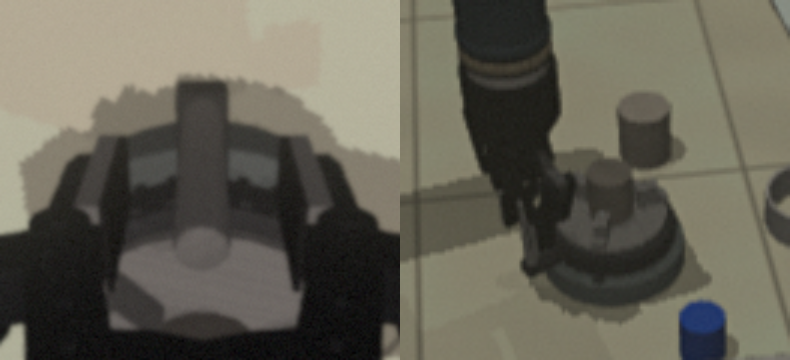

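Request:
play_rows --steps '[[[0,0,0,0,0,0],[0,0,0,0,0,0],[-0.0003,0.0074,0,0,0,5],[-0.0003,0.0074,0,0,0,5],[-0.0003,0.0074,0,0,0,5],[-0.0003,0.0074,0,0,0,5],[0,0,0,0,0,0]]]' --fingers 0.22 --squeeze 60

```text
t: 6.15
tcp_pos: [0.4753, 0.2401, 0.0969]
tool_rot: [-0.076, 0.997, 0.0, 0.001]
force: [-0.1, -0.4, -0.2]
finger_gap: 0.219
```

Run:
```python
from station import manip
from h import *
np.set_printoptions(precision=4,suppress=True)
s=manip.sense();print(s["t"],s["tcp_pos"],s["tool_rot"],s["force"],s["finger_gap"])
P={n:manip.snapshot(n) for n in ["side","wrist"]};p=P["wrist"];p["fish"]=True
a=cv2.resize(p["img"][170:350,220:420,::-1],None,fx=2,fy=2)
b=cv2.resize(P["side"]["img"][80:200,210:340,::-1],None,fx=3,fy=3)
cv2.imwrite("pics/s4.png",np.hstack([a,b]))
```

```text
6.15 [0.4753 0.2401 0.0969] [-0.0758  0.9971  0.0001  0.0006] [-0.132  -0.3977 -0.1783] 0.2194871798006964
```

View pics/s4.png

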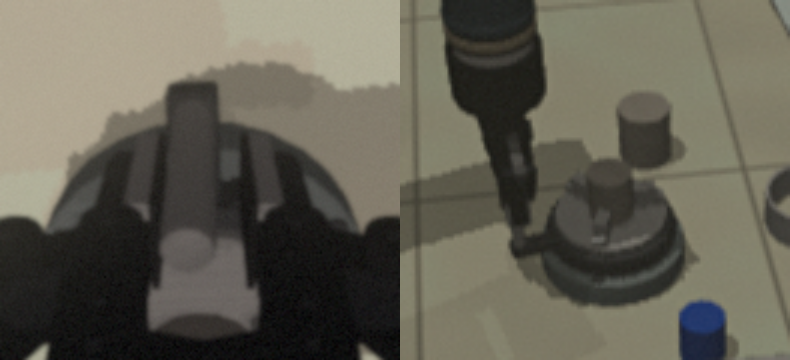

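Request:
play_rows --steps '[[[-0.0003,0.0074,0,0,0,5],[-0.0003,0.0074,0,0,0,5],[-0.0003,0.0074,0,0,0,5],[-0.0003,0.0074,0,0,0,5]]]'

```text
t: 6.75
tcp_pos: [0.4755, 0.2681, 0.0965]
tool_rot: [0.1, 0.995, -0.001, -0.0]
force: [0.8, -8.2, 3.0]
finger_gap: 0.217
```

Request:
play_rows --steps '[[[-0.0001,0.0037,0,0,0,2.5],[0,0.0015,0,0,0,1]]]'

```text
t: 7.0
tcp_pos: [0.4763, 0.2714, 0.0964]
tool_rot: [0.128, 0.992, -0.003, -0.001]
force: [0.6, -12.5, 4.5]
finger_gap: 0.222
```

Request:
play_rows --steps '[[[0,0.0015,0,0,0,1]]]'

```text
t: 7.12
tcp_pos: [0.4766, 0.2723, 0.0964]
tool_rot: [0.137, 0.991, -0.003, -0.001]
force: [0.1, -13.8, 3.9]
finger_gap: 0.22
```

Run:
```python
from station import manip
from h import *
np.set_printoptions(precision=4,suppress=True)
s=manip.sense();print(s["t"],s["tcp_pos"],s["tool_rot"],s["force"],s["ft_torque"],s["finger_gap"])
P={n:manip.snapshot(n) for n in ["side","wrist"]};p=P["wrist"];p["fish"]=True
a=cv2.resize(p["img"][170:350,220:420,::-1],None,fx=2,fy=2)
b=cv2.resize(P["side"]["img"][80:200,210:340,::-1],None,fx=3,fy=3)
cv2.imwrite("pics/s5.png",np.hstack([a,b]))
for d in manip.pinpoint("pin_top",p)[:2]: print(d["point"],d["score"],atz(p,d["point"],.112))
```

```text
7.125 [0.4766 0.2723 0.0964] [ 0.1366  0.9906 -0.0033 -0.0008] [  0.1179 -13.7919   3.8945] [-2.1204 -0.1369  0.0807] 0.21950352248049615
[316.3, 295.9] 0.92 [0.4761 0.2712 0.112 ]
```

View pics/s5.png

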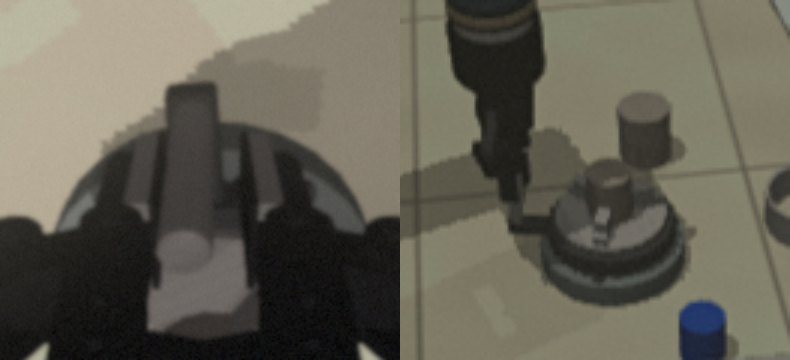

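Request:
play_rows --steps '[[[0,0,0,0,0,0],[0,0,0,0,0,0]]]'

```text
t: 7.52
tcp_pos: [0.4766, 0.2723, 0.0964]
tool_rot: [0.137, 0.991, -0.003, -0.001]
force: [1.4, -12.8, 4.4]
finger_gap: 0.218
```

Request:
play_rows --steps '[[[0,0,0,0,0,0],[0,-0.003,0,0,0,0],[0,-0.002,0,0,0,0],[0,0,0,0,0,0]]]' --fingers 0.5

```text
t: 8.02
tcp_pos: [0.4756, 0.271, 0.0963]
tool_rot: [0.138, 0.99, 0.0, -0.0]
force: [0.6, 0.6, -0.6]
finger_gap: 0.498
```

Run:
```python
from station import manip
from h import *
np.set_printoptions(precision=4,suppress=True)
s=manip.sense();print(s["t"],s["tcp_pos"],s["tool_rot"],s["force"],s["finger_gap"])
P={n:manip.snapshot(n) for n in ["side","wrist"]};p=P["wrist"];p["fish"]=True
a=cv2.resize(p["img"][170:350,220:420,::-1],None,fx=2,fy=2)
b=cv2.resize(P["side"]["img"][80:200,210:340,::-1],None,fx=3,fy=3)
cv2.imwrite("pics/s6.png",np.hstack([a,b]))
for d in manip.pinpoint("pin_top",p)[:2]: print(d["point"],d["score"],atz(p,d["point"],.112))
```

```text
8.025 [0.4756 0.271  0.0963] [ 0.1381  0.9904  0.     -0.0001] [ 0.5917  0.5857 -0.5703] 0.4984020808301214
[300.7, 296.9] 0.89 [0.4739 0.2637 0.112 ]
```

View pics/s6.png

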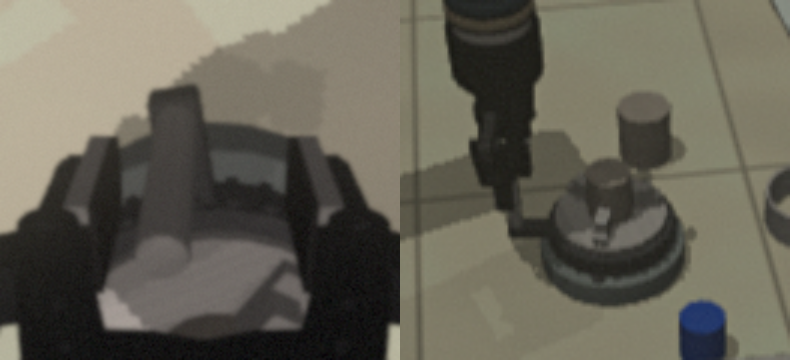

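Request:
play_rows --steps '[[[0,0,-0.02,0,0,0],[0,0,-0.04,0,0,0],[0,0,-0.04,0,0,0],[0,0,-0.05,0,0,0],[0,0,-0.03,0,0,0],[0,0,0,0,0,0]]]'

```text
t: 8.93
tcp_pos: [0.4771, 0.2717, 0.279]
tool_rot: [0.138, 0.99, 0.001, 0.003]
force: [0.4, 0.4, -0.6]
finger_gap: 0.499
```

Run:
```python
from station import manip
from h import *
np.set_printoptions(precision=4,suppress=True)
s=manip.sense();print(s["t"],s["tcp_pos"],s["tool_rot"],s["force"],s["finger_gap"])
P={n:manip.snapshot(n) for n in ["side","wrist"]};p=P["wrist"];p["fish"]=True
a=cv2.resize(p["img"][150:310,230:410,::-1],None,fx=2.4,fy=2.4)
b=cv2.resize(P["side"]["img"][100:196,230:330,::-1],None,fx=4,fy=4)
cv2.imwrite("pics/s7.png",cv2.convertScaleAbs(np.hstack([a,b]),alpha=1.5))
for l,z in dict(pin_top=.112,core_top=.101,chuck=0).items():
  for d in manip.pinpoint(l,p)[:2]: print(l,d["point"],d["score"],atz(p,d["point"],z))
```

```text
8.925 [0.4771 0.2717 0.279 ] [0.138  0.9904 0.0015 0.0029] [ 0.4258  0.3532 -0.5814] 0.4993232202583958
pin_top [310.6, 178.2] 0.8 [0.4711 0.2631 0.112 ]
pin_top [321.5, 221.5] 0.37 [0.5164 0.2609 0.112 ]
core_top [448.4, 238.9] 0.76 [0.5819 0.3902 0.101 ]
core_top [322.9, 252.8] 0.69 [0.5564 0.2512 0.101 ]
chuck [320.0, 220.7] 0.91 [0.5595 0.2468 0.    ]
```

View pics/s7.png

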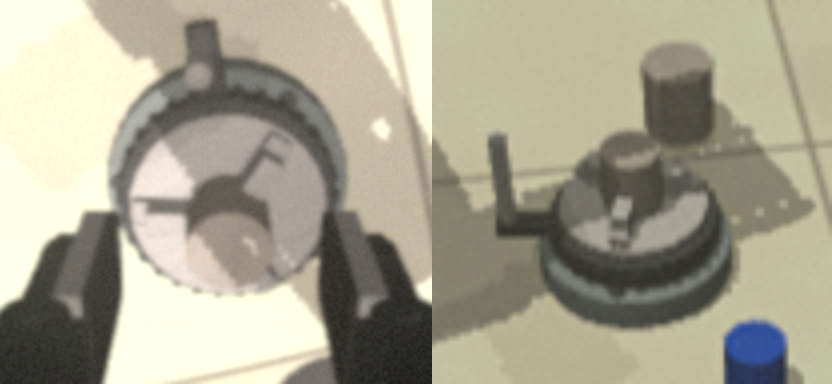

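Run:
```python
from station import manip
from h import *
P={n:manip.snapshot(n) for n in ["side","wrist"]}
a=cv2.resize(P["wrist"]["img"][190:280,275:375,::-1],None,fx=4,fy=4,interpolation=cv2.INTER_CUBIC)
b=cv2.resize(P["side"]["img"][118:178,255:321,::-1],None,fx=6,fy=6,interpolation=cv2.INTER_CUBIC)
cv2.imwrite("pics/s8.png",cv2.convertScaleAbs(np.hstack([a,b]),alpha=1.3))
```

```text
(no output)
```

View pics/s8.png

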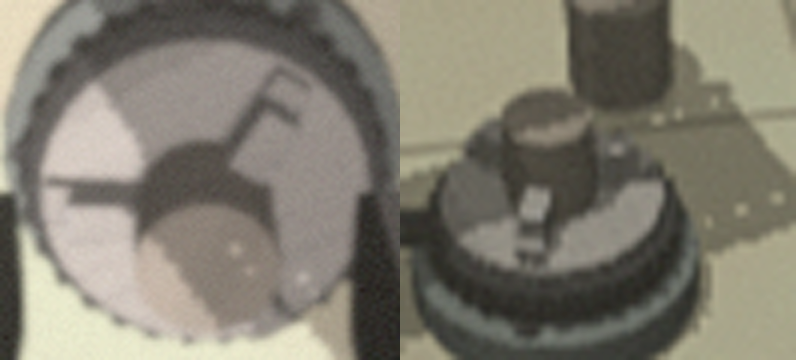

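Request:
play_rows --steps '[[[-0.0192,-0.0519,0,0,0,0],[-0.0192,-0.0519,0,0,0,0],[-0.0192,-0.0519,0,0,0,0],[-0.0192,-0.0519,0,0,0,0],[-0.0192,-0.0519,0,0,0,0],[-0.0192,-0.0519,0,0,0,0],[-0.0192,-0.0519,0,0,0,0],[-0.0192,-0.0519,0,0,0,0],[-0.0192,-0.0519,0,0,0,0],[-0.0192,-0.0519,0,0,0,0]]]' --fingers 1

```text
t: 10.52
tcp_pos: [0.5181, -0.2825, 0.2754]
tool_rot: [0.138, 0.99, 0.0, -0.001]
force: [0.9, 0.6, 0.7]
finger_gap: 0.999
```

Request:
play_rows --steps '[[[0,0,0,0,0,0],[0,0,0,0,0,0]]]'

```text
t: 10.78
tcp_pos: [0.5177, -0.2801, 0.2752]
tool_rot: [0.139, 0.99, 0.001, -0.001]
force: [0.9, -0.0, -0.2]
finger_gap: 0.998
```

Run:
```python
from station import manip
from h import *
np.set_printoptions(precision=4,suppress=True)
s=manip.sense();print(s["t"],s["tcp_pos"],s["tool_rot"],s["force"],s["finger_gap"],s["q"])
P={n:manip.snapshot(n) for n in ["side","wrist"]};p=P["wrist"];p["fish"]=True
cv2.imwrite("pics/w9.png",p["img"][:,:,::-1])
a=cv2.resize(p["img"][140:320,220:420,::-1],None,fx=2.2,fy=2.2)
b=cv2.resize(P["side"]["img"][300:378,258:330,::-1],None,fx=5,fy=5)[:a.shape[0]]
b=cv2.copyMakeBorder(b,0,a.shape[0]-b.shape[0],0,0,0)
cv2.imwrite("pics/s9.png",cv2.convertScaleAbs(np.hstack([a,b]),alpha=1.5))
for l,z in dict(sensor_mid=.0635,sensor_window=.006,cradle=0,guard=0).items():
  for n in P:
   for d in manip.pinpoint(l,P[n])[:2]: print(l,n,np.round(d["point"],1),round(d["score"],2),atz(P[n],d["point"],z))
```

```text
10.775 [ 0.5177 -0.2801  0.2752] [ 0.1385  0.9904  0.001  -0.0011] [ 0.9105 -0.0254 -0.1853] 0.997871753989466 [-0.6859  0.4582  1.5031  0.0005  1.1832 -1.9789]
sensor_mid side [292.1 337. ] 0.96 [ 0.5226 -0.2841  0.0635]
sensor_mid wrist [322.6 174.4] 0.9 [ 0.5229 -0.2782  0.0635]
sensor_window side [295.4 349.2] 0.67 [ 0.5275 -0.2821  0.006 ]
sensor_window wrist [320.8 168.4] 0.76 [ 0.5282 -0.2818  0.006 ]
cradle side [294.5 349.3] 0.76 [ 0.526  -0.2792  0.    ]
cradle side [294.2 352.4] 0.5 [ 0.5246 -0.2854  0.    ]
guard side [313.7 232.2] 0.92 [0.6107 0.0056 0.    ]
guard wrist [521.4 169.1] 0.81 [0.6081 0.0119 0.    ]
```

View pics/s9.png

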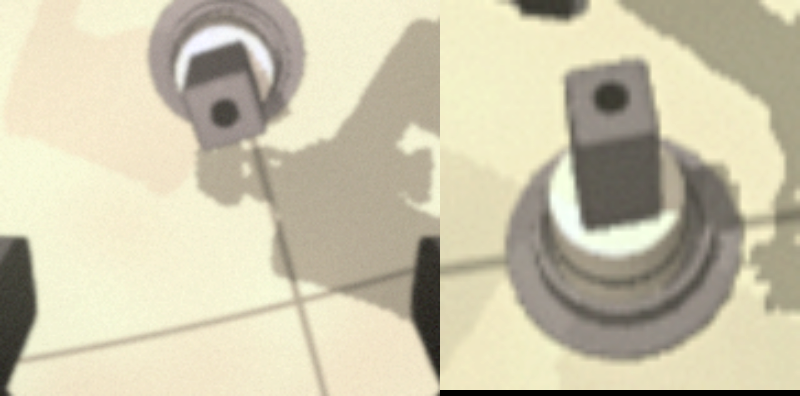

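View pics/w9.png

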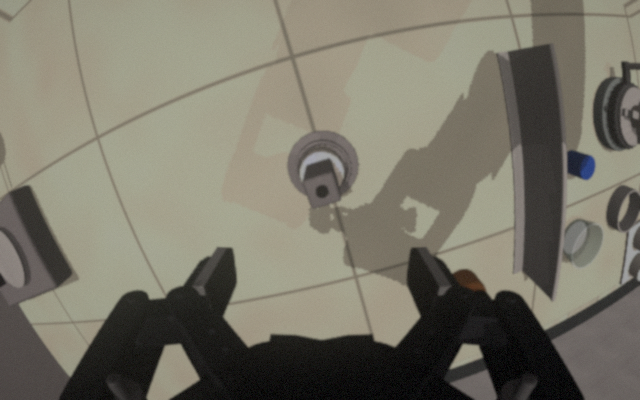

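Run:
```python
from station import manip
from h import *
np.set_printoptions(precision=4,suppress=True)
P={n:manip.snapshot(n) for n in ["side","wrist"]};P["wrist"]["fish"]=True
W=[(np.array(c)/2.2+(220,140)) for c in [(188,90),(247,72),(265,132),(204,149),(224,113)]]
S=[((np.array(c)-(440,0))/5+(258,300)) for c in [(566,73),(644,60),(660,134),(578,148),(611,98)]]
for n,L in(("wrist",W),("side",S)):
    X=np.array([atz(P[n],u,.121) for u in L]);print(n,X[:,:2],X[:4].mean(0)[:2])
    for i in range(4):
        e=X[(i+1)%4]-X[i];print(np.linalg.norm(e[:2]),np.degrees(np.arctan2(e[1],e[0])))
T=P["wrist"]["world_from_camera"];print(T)
# cradle center by ring
for l in ("cradle",):
  for n in P:
    for d in manip.regions_of(l,P[n])[:1]: print(n,d["rect"],d["score"])
```

```text
wrist [[ 0.5122 -0.293 ]
 [ 0.5115 -0.2673]
 [ 0.5388 -0.2668]
 [ 0.5391 -0.2939]
 [ 0.526  -0.2813]] [ 0.5254 -0.2803]
0.0256832183876966 91.62549813262216
0.027316679222823 1.0211659374376651
0.027069420610385107 -89.37967051330178
0.02689220477428175 178.06481814186733
side [[ 0.5106 -0.2678]
 [ 0.5385 -0.2672]
 [ 0.5401 -0.2963]
 [ 0.5114 -0.2969]
 [ 0.5251 -0.28  ]] [ 0.5252 -0.282 ]
0.02794375484459183 1.2585833430689959
0.029149627000342637 -87.01828073261724
0.0286717845743861 -178.78646743492695
0.0291142800920703 91.5508355260476
[[ 0.2726  0.9183  0.2872  0.4458]
 [ 0.9621 -0.2603 -0.0812 -0.2591]
 [ 0.0002  0.2984 -0.9544  0.3951]
 [ 0.      0.      0.      1.    ]]
side [271.7, 333.4, 317.1, 372.6] 0.77
wrist [289.2, 128.5, 359.3, 194.1] 0.62
```

Request:
play_rows --steps '[[[-0.0078,-0.0011,0,0,0,0],[0,0,0,0,0,-8.55],[0,0,0,0,0,-8.55],[0,0,0.03,0,0,0],[0,0,0.04,0,0,0],[0,0,0.03,0,0,0],[0,0,0,0,0,0],[0,0,0,0,0,0]]]'

```text
t: 12.48
tcp_pos: [0.5265, -0.2847, 0.1773]
tool_rot: [-0.011, 1.0, -0.001, 0.001]
force: [0.2, -0.4, 0.2]
finger_gap: 1.001
```

```bash
cat > chk.py <<'E'
from station import manip
from h import *
np.set_printoptions(precision=4,suppress=True)
s=manip.sense();print(s["t"],s["tcp_pos"],s["tool_rot"],s["force"],s["finger_gap"])
y=s["tool_rot"];print("yang",np.degrees(np.arctan2(2*y[1]**2-1,2*y[0]*y[1])))
P={n:manip.snapshot(n) for n in ["side","wrist"]};P["wrist"]["fish"]=True
E
python3 - <<'E'
from chk import *
p=P["wrist"]
a=cv2.resize(p["img"][140:340,200:440,::-1],None,fx=2,fy=2)
b=cv2.resize(P["side"]["img"][270:370,250:330,::-1],None,fx=4,fy=4)
cv2.imwrite("pics/s10.png",cv2.convertScaleAbs(np.hstack([a,b]),alpha=1.5))
E
```

```text
12.475 [ 0.5265 -0.2847  0.1773] [-0.0106  0.9999 -0.0007  0.0008] [ 0.2052 -0.4057  0.1548] 1.0009535222245978
yang 91.21283268869516
```

View pics/s10.png

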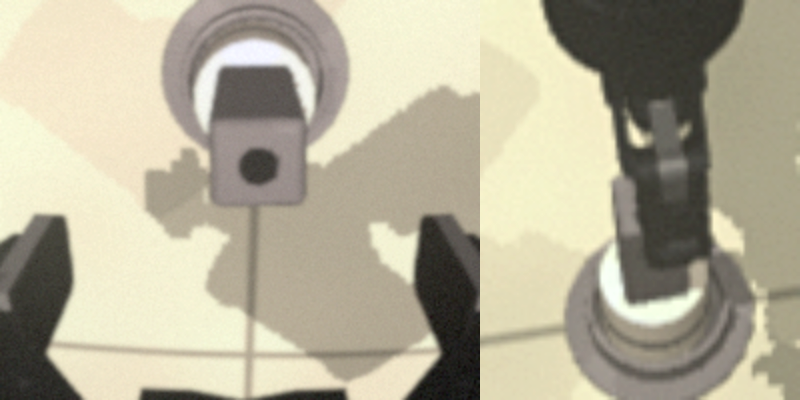

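Run:
```python
from chk import *
print(atz(P["wrist"],(329,222.5),.121))
print(atz(P["wrist"],(200+258/2,140+(118+205)/4),.121))
```

```text
12.575 [ 0.5267 -0.2847  0.178 ] [-0.0106  0.9999 -0.0011  0.0014] [0.5008 0.0611 0.8905] 1.0020594622777197
yang 91.2175592601398
[ 0.5242 -0.2795  0.121 ]
[ 0.5231 -0.2796  0.121 ]
```

Request:
play_rows --steps '[[[0.0022,0.0044,0,0,0,0],[0,0,0.03,0,0,0],[0,0,0.03,0,0,0],[0,0,0.026,0,0,0],[0,0,0,0,0,0],[0,0,0,0,0,0]]]'

```text
t: 13.42
tcp_pos: [0.5238, -0.2799, 0.0913]
tool_rot: [-0.011, 1.0, -0.0, 0.001]
force: [0.8, 0.3, 0.1]
finger_gap: 0.996
```

Run:
```python
from chk import *
p=P["wrist"]
a=cv2.resize(p["img"][140:340,200:440,::-1],None,fx=2,fy=2)
b=cv2.resize(P["side"]["img"][270:370,250:330,::-1],None,fx=4,fy=4)
cv2.imwrite("pics/s11.png",cv2.convertScaleAbs(np.hstack([a,b]),alpha=1.5))
```

```text
13.425 [ 0.5238 -0.2799  0.0913] [-0.0107  0.9999 -0.0005  0.0006] [0.7995 0.2716 0.106 ] 0.995781213856032
yang 91.22044082596628
```

View pics/s11.png

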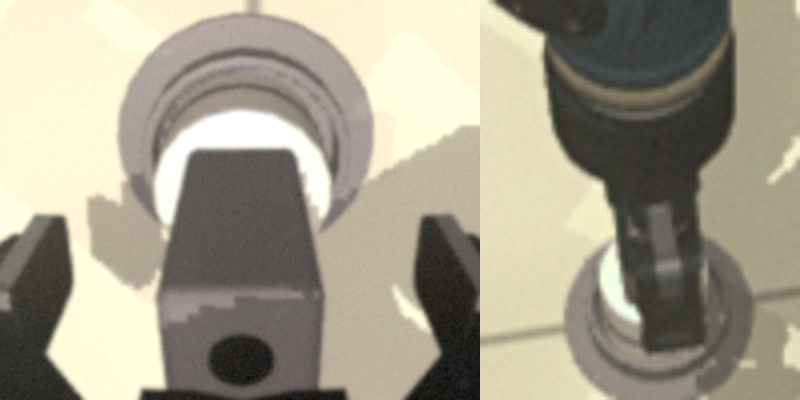

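Request:
play_rows --steps '[[[0,0,0,0,0,0],[0,0,0,0,0,0],[0,0,0,0,0,0],[0,0,0,0,0,0],[0,0,0,0,0,0],[0,0,0,0,0,0],[0,0,0,0,0,0],[0,0,0,0,0,0]]]' --fingers 0 --squeeze 50

```text
t: 14.52
tcp_pos: [0.5234, -0.2797, 0.0906]
tool_rot: [-0.011, 1.0, -0.0, 0.0]
force: [-0.6, 0.8, 5.9]
finger_gap: 0.346
```

Request:
play_rows --steps '[[[0,0,-0.01,0,0,0],[0,0,-0.02,0,0,0],[0,0,0,0,0,0]]]'

```text
t: 14.9
tcp_pos: [0.5239, -0.2801, 0.1212]
tool_rot: [-0.011, 1.0, -0.001, 0.001]
force: [0.5, -0.2, -2.9]
finger_gap: 0.349
```

Run:
```python
from chk import *
p=P["wrist"]
a=cv2.resize(p["img"][140:340,200:440,::-1],None,fx=2,fy=2)
b=cv2.resize(P["side"]["img"][270:370,250:330,::-1],None,fx=4,fy=4)
cv2.imwrite("pics/s12.png",cv2.convertScaleAbs(np.hstack([a,b]),alpha=1.5))
```

```text
14.9 [ 0.5239 -0.2801  0.1212] [-0.0107  0.9999 -0.0009  0.001 ] [ 0.5351 -0.1872 -2.939 ] 0.3490099322682279
yang 91.22542649270535
```

View pics/s12.png

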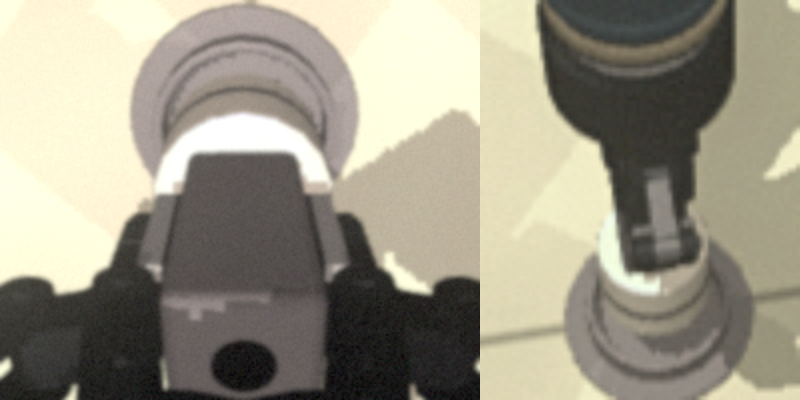

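Request:
play_rows --steps '[[[0,0,-0.03,0,0,0],[0,0,-0.04,0,0,0],[0,0,-0.04,0,0,0],[0,0,-0.04,0,0,0],[0,0,-0.02,0,0,0],[0,0,0,0,0,0]]]'

```text
t: 15.75
tcp_pos: [0.5236, -0.2799, 0.291]
tool_rot: [-0.011, 1.0, -0.001, 0.001]
force: [-0.1, 0.4, -2.6]
finger_gap: 0.35
```

Request:
play_rows --steps '[[[-0.002,0.02,0,0,0,0],[-0.0045,0.045,0,0,0,0],[-0.005,0.0545,0,0,0,0],[-0.005,0.0545,0,0,0,0],[-0.005,0.0545,0,0,0,0],[-0.005,0.0545,0,0,0,0],[-0.005,0.0545,0,0,0,0],[-0.005,0.0525,0,0,0,0],[-0.005,0.035,0,0,0,0],[-0.0035,0.02,0,0,0,0]]]'

```text
t: 17.0
tcp_pos: [0.557, 0.1689, 0.2883]
tool_rot: [-0.012, 1.0, -0.0, -0.002]
force: [-0.8, -0.6, -1.8]
finger_gap: 0.343
```

Run:
```python
from chk import *
p=P["wrist"]
cv2.imwrite("pics/w13.png",cv2.convertScaleAbs(p["img"][:,:,::-1],alpha=1.3))
cv2.imwrite("pics/s13.png",cv2.resize(P["side"]["img"][60:240,180:400,::-1],None,fx=3,fy=3))
for l,z in dict(core_top=.101,chuck=0).items():
  for n in P:
   for d in manip.pinpoint(l,P[n])[:3]: print(l,n,np.round(d["point"],1),round(d["score"],2),atz(P[n],d["point"],z))
```

```text
17.0 [0.557  0.1689 0.2883] [-0.012   0.9999 -0.     -0.0022] [-0.8064 -0.6269 -1.8275] 0.343488188793702
yang 91.37110363745015
core_top side [277.7 134.9] 0.67 [0.5567 0.2632 0.101 ]
core_top side [289.6 113.4] 0.63 [0.5994 0.3525 0.101 ]
core_top side [311.9 185.8] 0.59 [0.6153 0.0627 0.101 ]
core_top wrist [493.1 210. ] 0.94 [0.5923 0.3752 0.101 ]
core_top wrist [397.5 177.7] 0.72 [0.5577 0.2508 0.101 ]
core_top wrist [281.7 211.6] 0.58 [0.598  0.1303 0.101 ]
chuck side [280.7 168.9] 0.63 [0.5571 0.2413 0.    ]
chuck wrist [381.4 159.1] 0.92 [0.5572 0.253  0.    ]
```

View pics/w13.png

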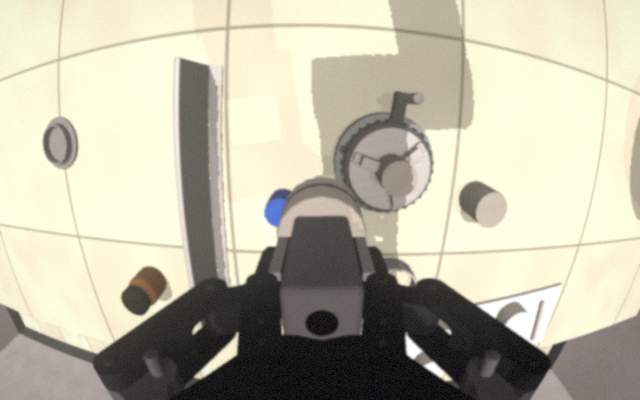

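View pics/s13.png

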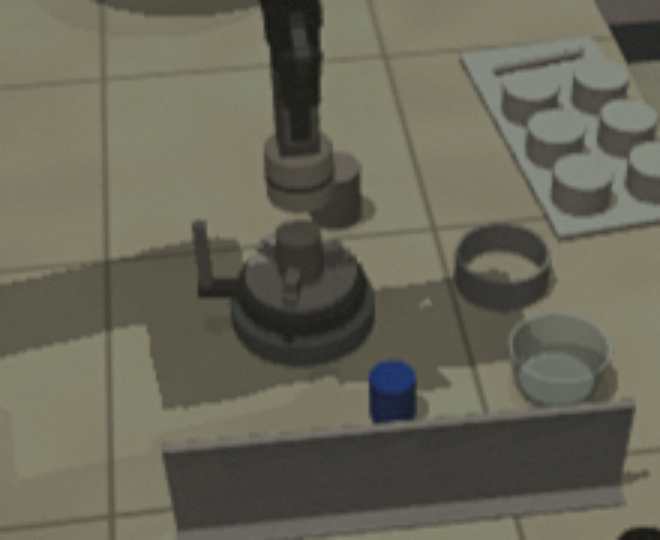

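Request:
play_rows --steps '[[[0,0,0,0,0,0],[0,0,0,0,0,0]]]'

```text
t: 17.55
tcp_pos: [0.559, 0.1654, 0.2904]
tool_rot: [-0.01, 1.0, -0.0, 0.0]
force: [-0.9, -0.2, -1.9]
finger_gap: 0.346
```

Run:
```python
from chk import *
def ov(n,C,x0,y0,w,h,f):
    p=P[n];im=cv2.convertScaleAbs(cv2.resize(p["img"][y0:y0+h,x0:x0+w,::-1],None,fx=f,fy=f,interpolation=cv2.INTER_CUBIC),alpha=1.3)
    raw=im.copy()
    for r,z,c in((.066,0,(0,0,255)),(.05,.056,(0,255,0)),(.02,.101,(255,0,0))):
        pts=[(proj(p,(C[0]+r*np.cos(a),C[1]+r*np.sin(a),z))-(x0,y0)+.5)*f for a in np.linspace(0,6.28,80)]
        cv2.polylines(im,[np.int32(pts)],True,c,1)
    return np.hstack([raw,im])
C=(.559,.252)
cv2.imwrite("pics/o1.png",ov("wrist",C,330,80,125,140,3))
cv2.imwrite("pics/o2.png",ov("side",C,240,120,80,70,5))
for l,z in dict(core_top=.101,chuck=0,sensor_window=.2).items():
  for n in P:
   for d in manip.pinpoint(l,P[n])[:3]: print(l,n,np.round(d["point"],1),round(d["score"],2),atz(P[n],d["point"],z))
```

```text
17.55 [0.559  0.1654 0.2904] [-0.0099  1.     -0.0001  0.    ] [-0.8896 -0.158  -1.9116] 0.3458716525443026
yang 91.13006059495599
core_top side [279.1 138.6] 0.8 [0.5587 0.2474 0.101 ]
core_top side [309.7 184.6] 0.8 [0.6108 0.0674 0.101 ]
core_top side [291. 115.] 0.52 [0.6023 0.3446 0.101 ]
core_top wrist [402.3 175.7] 0.9 [0.5579 0.251  0.101 ]
core_top wrist [284.2 209.5] 0.72 [0.5978 0.1274 0.101 ]
chuck side [281.2 168. ] 0.97 [0.5589 0.2447 0.    ]
chuck wrist [382.8 161.9] 0.7 [0.5637 0.25   0.    ]
sensor_window side [283.3 127.8] 0.64 [0.5642 0.1617 0.2   ]
```

View pics/o1.png

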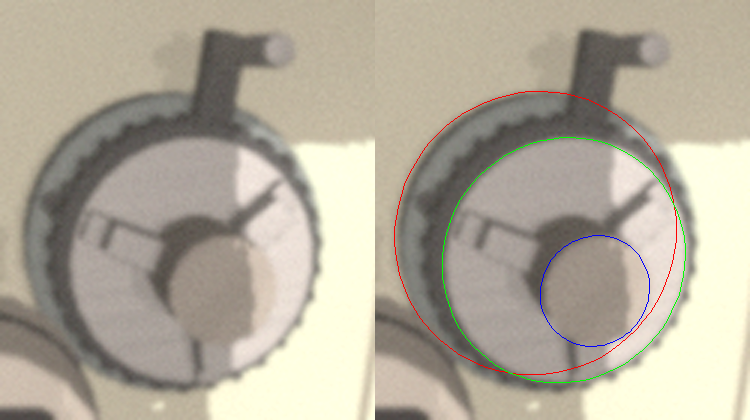

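View pics/o2.png

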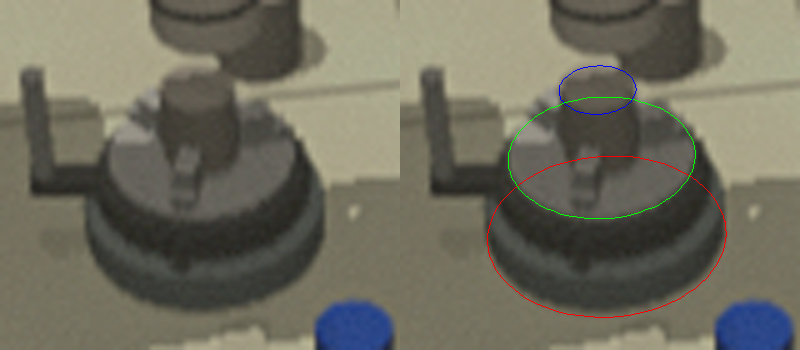

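Request:
play_rows --steps '[[[-0.0002,0.015,0,0,0,0],[-0.0005,0.03,0,0,0,0],[-0.0005,0.03,0,0,0,0],[-0.0004,0.012,0,0,0,0],[0,0,0.02,0,0,0],[0,0,0.03,0,0,0],[0,0,0.02,0,0,0],[0,0,0,0,0,0],[0,0,0,0,0,0]]]'

```text
t: 19.08
tcp_pos: [0.5593, 0.2534, 0.2212]
tool_rot: [-0.011, 1.0, 0.0, 0.001]
force: [0.1, 0.3, -2.4]
finger_gap: 0.346
```

Run:
```python
from chk import *
P["top"]=manip.snapshot("top")
t=s["tcp_pos"];C=t[:2]
def ov(n,x0,y0,w,h,f,items):
    p=P[n];im=cv2.convertScaleAbs(cv2.resize(p["img"][y0:y0+h,x0:x0+w,::-1],None,fx=f,fy=f,interpolation=cv2.INTER_CUBIC),alpha=1.4)
    raw=im.copy()
    for C,r,z,c in items:
        pts=[(proj(p,(C[0]+r*np.cos(a),C[1]+r*np.sin(a),z))-(x0,y0)+.5)*f for a in np.linspace(0,6.28,80)]
        cv2.polylines(im,[np.int32(pts)],True,c,1)
    return np.hstack([raw,im])
b=t[2]-.0846
it=[(C,.026,b,(0,0,255)),(C,.026,b+.045,(0,255,255)),((.559,.2525),.02,.101,(255,0,0)),((.559,.2525),.05,.056,(0,255,0))]
cv2.imwrite("pics/o3.png",ov("side",240,90,75,90,5,it))
cv2.imwrite("pics/o4.png",ov("wrist",240,180,160,160,2.4,it))
```

```text
19.075 [0.5593 0.2534 0.2212] [-0.0106  0.9999  0.0001  0.0008] [ 0.083   0.3143 -2.4018] 0.34585261746058343
yang 91.21735506729347
```

View pics/o3.png

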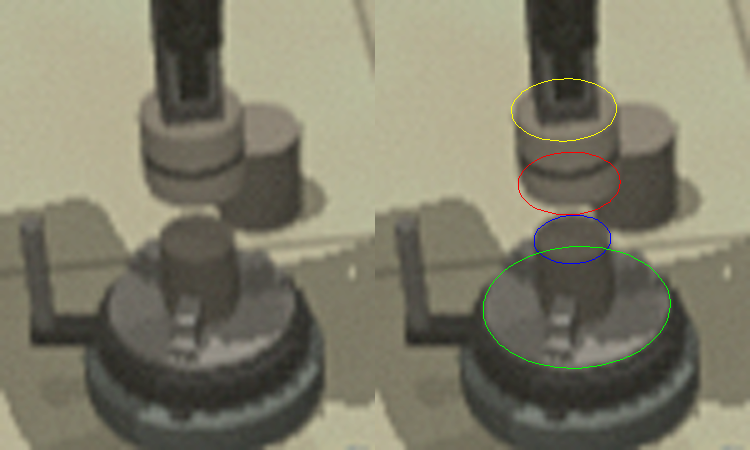

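View pics/o4.png

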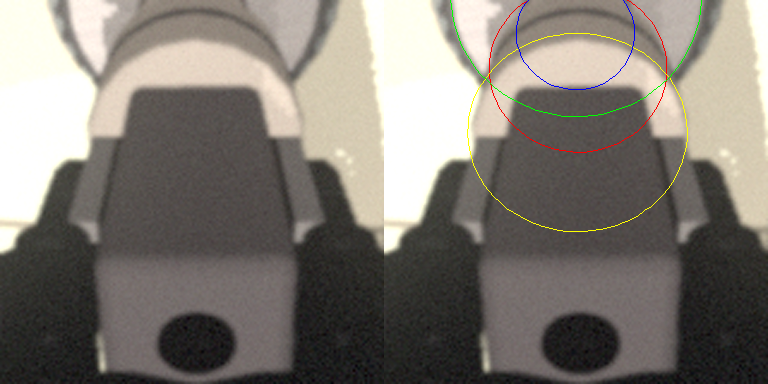

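Run:
```python
from chk import *
t=s["tcp_pos"];C=t[:2]
def ov(n,x0,y0,w,h,f,items,al=1.6):
    p=P[n];im=cv2.convertScaleAbs(cv2.resize(p["img"][y0:y0+h,x0:x0+w,::-1],None,fx=f,fy=f,interpolation=cv2.INTER_CUBIC),alpha=al)
    raw=im.copy()
    for C,r,z,c in items:
        pts=[(proj(p,(C[0]+r*np.cos(a),C[1]+r*np.sin(a),z))-(x0,y0)+.5)*f for a in np.linspace(0,6.28,80)]
        cv2.polylines(im,[np.int32(pts)],True,c,1)
    return np.hstack([raw,im])
b=t[2]-.0846
it=[(C,.026,b,(0,0,255)),(C,.026,b+.045,(0,255,255)),((.559,.2525),.02,.101,(255,0,0)),((.559,.2525),.05,.056,(0,255,0))]
cv2.imwrite("pics/o5.png",ov("side",258,98,40,50,10,it,1.8))
cv2.imwrite("pics/o6.png",ov("wrist",255,125,135,120,2.9,it,1.2))
```

```text
19.225 [0.5593 0.2534 0.2216] [-0.0106  0.9999  0.0003  0.0012] [ 0.3972 -0.9445 -1.8471] 0.3429186074783132
yang 91.21140547869668
```

View pics/o5.png

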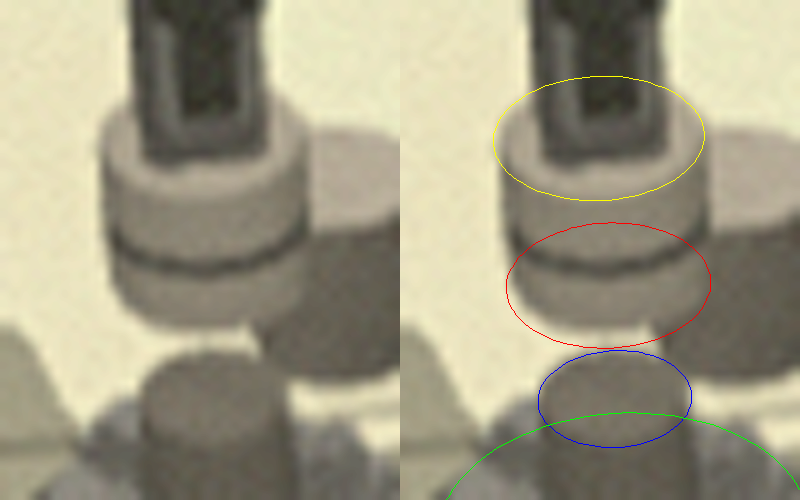

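View pics/o6.png

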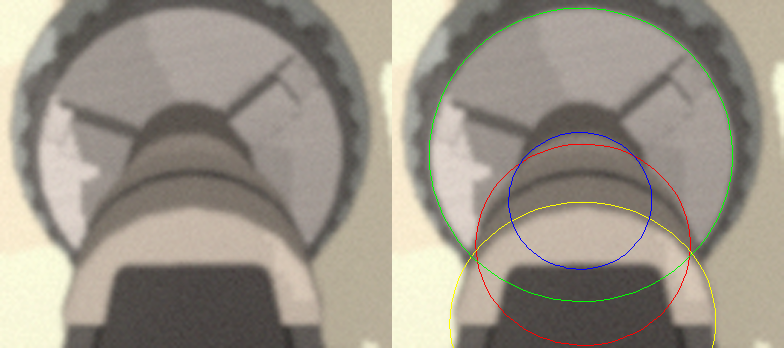

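Request:
play_rows --steps '[[[0.001,-0.0003,0,0,0,0],[0,0,0.008,0,0,0],[0,0,0.008,0,0,0],[0,0,0.005,0,0,0],[0,0,0.0025,0,0,0],[0,0,0,0,0,0],[0,0,0,0,0,0],[0,0,0,0,0,0]]]'

```text
t: 20.32
tcp_pos: [0.5578, 0.253, 0.1971]
tool_rot: [-0.011, 1.0, 0.0, 0.0]
force: [-0.5, 0.2, -3.0]
finger_gap: 0.349
```

Run:
```python
from chk import *
t=s["tcp_pos"];C=t[:2]+[.0007,0]
def ov(n,x0,y0,w,h,f,items,al=1.6):
    p=P[n];im=cv2.convertScaleAbs(cv2.resize(p["img"][y0:y0+h,x0:x0+w,::-1],None,fx=f,fy=f,interpolation=cv2.INTER_CUBIC),alpha=al)
    raw=im.copy()
    for C,r,z,c in items:
        pts=[(proj(p,(C[0]+r*np.cos(a),C[1]+r*np.sin(a),z))-(x0,y0)+.5)*f for a in np.linspace(0,6.28,80)]
        cv2.polylines(im,[np.int32(pts)],True,c,1)
    return np.hstack([raw,im])
b=t[2]-.0846;print("gap",b-.101)
it=[(C,.026,b,(0,0,255)),(C,.026,b+.045,(0,255,255)),((.559,.2528),.02,.101,(255,0,0)),((.559,.2528),.05,.056,(0,255,0))]
cv2.imwrite("pics/o7.png",ov("side",258,108,40,50,10,it,1.8))
cv2.imwrite("pics/o8.png",ov("wrist",255,125,135,120,2.9,it,1.2))
cv2.imwrite("pics/s15.png",P["side"]["img"][:,:,::-1])
```

```text
20.325 [0.5578 0.253  0.1971] [-0.0106  0.9999  0.0001  0.0003] [-0.4654  0.2371 -2.9792] 0.34923709926353586
yang 91.21539429517209
gap 0.011518664317007335
```

View pics/o7.png

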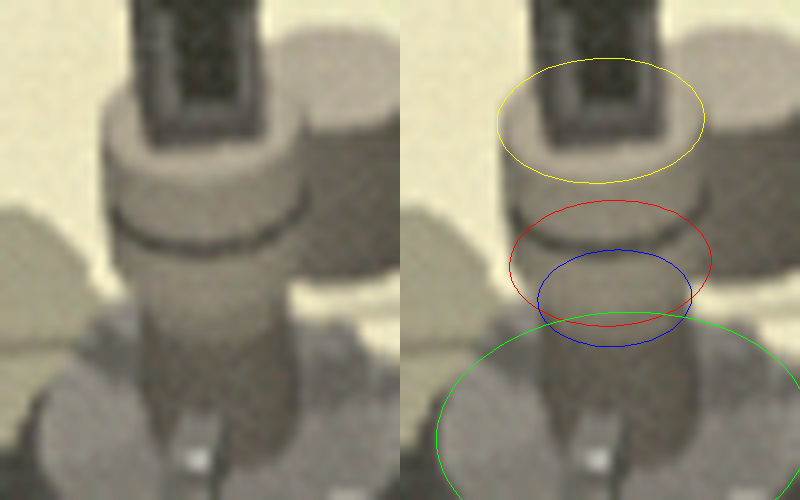

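View pics/o8.png

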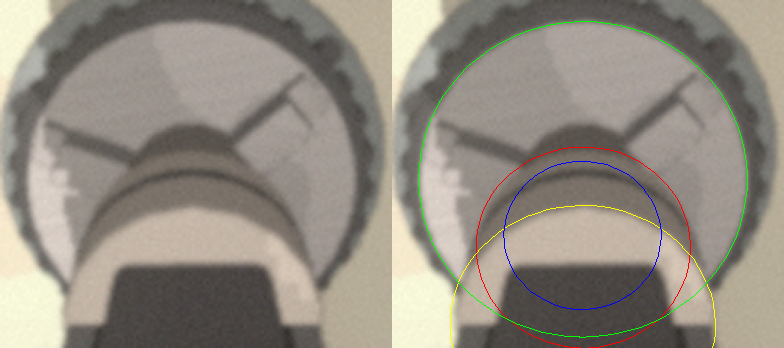

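View pics/s15.png

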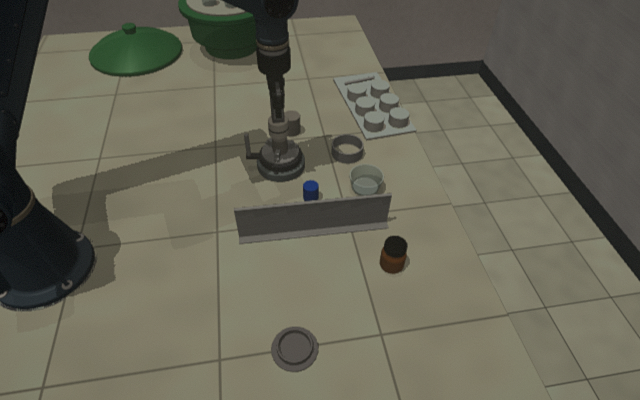

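Request:
play_rows --steps '[[[-0.0005,0,0.0013,0,0,0],[0,0,0,0,0,0],[0,0,0,0,0,0],[0,0,0,0,0,0],[0,0,0,0,0,0]]]'

```text
t: 21.05
tcp_pos: [0.5581, 0.253, 0.1955]
tool_rot: [-0.011, 1.0, -0.0, 0.0]
force: [0.1, -0.4, -2.6]
finger_gap: 0.348
```

Run:
```python
from chk import *
print("gap",s["tcp_pos"][2]-.0846-.101,s["qd"])
P["top"]=manip.snapshot("top")
Z=dict(dish=0,jar=0,sieve_ring=0)
for l,z in Z.items():
  for n in ("side","top"):
   for d in manip.pinpoint(l,P[n])[:1]: print(l,n,np.round(d["point"],1),atz(P[n],d["point"],z))
s=manip.sense();print(s["tcp_pos"],s["qd"])
```

```text
21.05 [0.5581 0.253  0.1955] [-0.0106  0.9999 -0.      0.    ] [ 0.0598 -0.419  -2.6231] 0.348086989208775
yang 91.21304088080724
gap 0.009929352610677997 [ 0.0017  0.0002 -0.0008 -0.0013 -0.0022  0.0006]
dish side [363.4 184.7] [0.768  0.1454 0.    ]
dish top [281.2 155.4] [0.7691 0.1383 0.    ]
jar side [391.  266.5] [ 0.7674 -0.1207  0.    ]
jar top [362.3 153.4] [ 0.7698 -0.1258  0.    ]
sieve_ring side [344.6 152.3] [0.7459 0.2825 0.    ]
sieve_ring top [244.5 166.4] [0.7351 0.2574 0.    ]
[0.5581 0.253  0.1955] [-0.0001  0.0021  0.0005 -0.0017  0.0023  0.0015]
```

Everything checks out: the gap is about 10 mm, the sensor is still and upright, and the bystanders haven't moved. I'll hand it in.

Run:
```python
from station import manip
print(manip.sign_off()); print(manip.sense()["t"])
```

```text
the job is handed in; nothing more can be done
None
the job is handed in; nothing more can be done
```

The core is clamped and I handed the job in at about 21 s, with the arm still holding the sensor upright over the core.

**Clamping:** I pushed the pin clockwise between slightly open fingers until the steady load was about 13 N. When I opened the fingers, the pin sprang back about 7 mm at the pin, roughly 0.08 to 0.09 rad. The pictures then showed no gap between the jaws and the core where I could see them.

**Sensor:** I gripped it at its square grip with 50 N and lifted it. It crossed the guard with its bottom about 0.2 m up, roughly 100 mm above the guard's top. I then lowered it over the core.

**Last checks:**
- **Gap:** it works out to 9.9 mm, from the arm's height reading and the sensor's known height when I gripped it. The pictures do not show the gap directly.
- **Position:** the window is centred to about 1 mm, within the 2 mm camera calibration. The arm was still and the tool vertical.
- **Surroundings:** the dish and the jar showed the same positions as at the start, to within measurement scatter. The sieve ring looks unmoved in the side picture, but its measured position scatters by 2 to 3 cm between cameras. No force reading, taken after each move, suggested an unexpected contact.

**Disagreements:**
- **Sleeve angle:** from the images, the sleeve turned only about 0.71 rad while pushed, against the expected 0.8 to 0.9. I went by the load, the spring-back and the jaw contact instead.
- **Sensor head:** in the side view, its lower edge looked about 2 pixels higher than a plain cylinder would give. I put this down to a chamfer, since its upper rim matched.

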